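# Rehang the lift-off door of the spice cupboard

### The arm

A 6-joint arm with a two-finger parallel gripper is mounted at the origin on a cart in front of the work surface, level with it; the furniture and walls round the work are solid. World frame = base frame: x ahead of the robot, y to its left, z up, the work surface at z = 0. Lengths are in m, angles in rad, forces in N, time in s.
With the tool pointing down it reaches from about 0.425 to 0.95 m from the base axis. Payload 3.5 kg.
Tool frame: the origin (TCP) lies between the finger pads; the fingertips stand 25 mm ahead of it and the grasp point (between the pads) lies 6 mm ahead of it; z points along the fingers, y is the line along which they close (so a half turn about z gives the same grasp; the last joint's range is limited). The gripper opens to 85 mm and grips with 20 to 120 N. Pads are 22 mm wide; open, the fingers measure 114 mm over their backs; the gripper's body (76 mm by 85 mm) begins 54 mm behind the grasp point. The pads swing forward as they close: fully open they stand 13 mm farther back than shut.
Start: joints at [1.083, 0.286, 1.577, -0, 1.279, -0.15], TCP at [0.224, 0.637, 0.218] pointing down, gripper open.
Joint ranges: [-2.77, 2.77], [-0.9, 2.22], [0.21, 2.48], [-1.53, 4.67], [0.24, 2.81], [-2.84, 2.84]. Speed limits (rad/s): [2.79, 2.79, 3.14, 3.14, 3.14, 3.14].

### API

Orientations are given as a rotation vector (axis times angle).
In Python, from rig import ctrl gives the robot as it stands. The module is installed in compiled form; this text tells all that it offers.
- The arm moves only by the shell command python3 -m pendant 'ROWS' [OPENING] [FORCE]. ROWS is JSON, a list that holds one entry, the list of rows, each a list of 6 numbers: the shift along the tool's x, y, z in cm, then the turn, a rotation vector about the tool's x, y, z in degrees. In form: [[[x, y, z, ax, ay, az], ...]]. A call has 1 to 5 rows; each row is the pose to reach, as a shift and turn from the pose commanded when the call began, along the tool's axes at that moment; what a row does not reach only later rows make up. A row lasts 1/12 s, in which the tool goes at most 41.7 mm and 7.16 degrees, less where a joint would pass 70% of its speed; a pose out of reach is approached as far as the arm can. A call with a gripper value outside its range is refused whole. OPENING is the opening, from 0 (shut) to 1 (fully open), set as the call begins (- or left out, the last holds). The fingers move at their own pace and stop on an object; FORCE is the grip in N (left out, the last holds). Time passes only in rows, so rows that repeat a pose let the fingers close. It gives the time, the measured TCP pose, the force, the opening and the grip force at its end, in the units of the state.
- ctrl.observe(): the state, without advancing time (a new reading comes with each control period).
- ctrl.read_camera(name): name is "side" or "top"; returns a dict with "img" (384x512x3 uint8, blue, green, red), "z_map" (384x512 float32, m along the optical axis (not along the pixel's ray), 0 where there is no reading), "fov_y" (degrees; the focal length in pixels is half the picture's height over the tangent of half this angle, whatever the lens; pixels are square), "cx", "cy" (the principal point, pixels), "world_from_camera" (4x4, takes a point from camera to world coordinates). Camera axes: x right, y up, looking along -z (the intrinsics and any distortion apply to the point x, -y, -z); pixel columns grow to the right and rows downward; lengths in m; the calibration is good to about 2 mm. A picture is of the moment at which its call begins.
- ctrl.close_job(): hands the job in; it is judged then, once.
Trained networks look in the newest picture that a camera, given by its name, has taken for a name from the list of things; names that differ only in an ending like _2 or _b are one class to them, and where a whole thing is asked for, a point or a joint stands for the part that bears it (a point fixed in the world has none). Each returns a list of dicts, best first, with "confidence" (0 to 1); they miss things now and then, are a little off and sometimes report something else, mostly with a low value. They report only what shows in the picture. A call takes as long as a camera call.
- ctrl.look_for(name, camera): "box" ([left, top, right, bottom] in pixels, round what is visible of it).
- ctrl.place_of(name, camera): "pixel" ([row, column] in pixels: a listed point, or the origin of a listed thing).
The state is a dict: "time": time; "q": joint angles; "joint_velocities": joint speeds; "joint_torque": joint torques, N m; "eef_pos": TCP position; "ee_rot": TCP orientation; "ft_force": force on the tool from outside, world axes, zero at the start; "ft_torque": the same for the moment, N m; "grip_width": finger opening in m; "grip_force": force on a finger pad.
Only numpy, scipy, OpenCV 4.12 (cv2) and the standard library are available. Lean on these libraries where they do the work, as an engineer would, in place of code of your own. Each camera call takes 0.05 s, during which the arm holds its last target. There are 200 camera calls.

### The job

The small glazed door of the spice cupboard has been washed and stands in the plate rack. Hang it back on the cupboard's two upright hinge pins, letting it down rather than dropping it, swing it shut without slamming, and turn the wooden button level across its edge so that it stays shut; leave the jar, the jigger and the shot glass where they stand.

Things in the scene. Friction and masses are not known exactly. Their poses are not given: they have to be found in the camera images.
- cupboard: Spice cupboard of brown wood, fixed on the worktop: 210 mm wide (y), 100 deep (x), 172 high. Origin at the centre of its underside; its front face looks to its -x, at x = -0.050. Hinge pins at the front right (-y). At the front left a stile 30 mm wide (y 0.075 to 0.105) stands 20 mm proud of the face and carries the turn button. Its top is 10 mm above the shut door, so no room to hang the door shut.
- lower_pin (a point): Foot of the lower upright steel hinge pin = top of the knuckle (17 mm across) it stands on, at x = -0.060, y = -0.079, z = 0.037 of the cupboard. The pin is 8.5 mm thick and 20 mm high from this point, the last 6 mm tapered to a 3 mm tip. Axes as the cupboard's.
- upper_pin (a point): Foot of the upper hinge pin, 80 mm straight above the lower one; same pin, on a knuckle 12 mm high. As both pins share one vertical axis, the door must come in sideways with its sockets more than 20 mm and less than 50 mm above their seats, so that its lower tube passes between lower pin and upper knuckle, and then go straight down. Axes as the cupboard's.
- door: Loose glazed door, brown wood frame and glass pane: 140 mm wide (y), 14 thick (x), 145 high (z), about 0.3 kg. Origin at the centre of its underside. Front with a small steel knob (22 mm out, at y = 0.055, z = 0.075) faces its -x; hinge edge at y = -0.070, free edge at y = 0.070. It starts upright in the rack's middle slot, underside 18 mm above the worktop, loose between dowels 15.5 mm apart.
- lower_socket (a point): Centre of the lower mouth of the door's lower steel hinge tube (hole 11 mm, tube 17 mm across, 18 mm long, open at both ends), at x = 0, y = -0.080, z = 0.020 of the door. Hung, it lies on lower_pin: the tube stands on the knuckle.
- upper_socket (a point): The same of the upper hinge tube, at z = 0.100 of the door; hung, it lies on upper_pin.
- grip_edge (a point): Middle of the door's top edge (145 mm above its underside); the top rail below it is 28 mm high and 14 mm thick, the place to take the door from above. Axes as the door's.
- rack: Low plate rack of wood, fixed: two rails 150 mm long (x), 18 mm high, at y = -0.035 and 0.035, with dowels 8 mm thick rising to 47 mm in pairs that form slots along y, 23.5 mm apart; the door stands in the middle slot (x = 0), its axes as the rack's. Origin at the centre of its underside.
- turn_button (a joint): Dark wooden turn button on the proud stile, turning about the cupboard's x. 0 = upright, clear of the door; grows as its top end goes over towards the door (the cupboard's -y); 1.57 = level across the door's edge; stops at 1.6 (peg) and -0.6. Starts at -0.35 to 0.1. Bar 14 mm wide, 13 mm thick in x. Friction only: about 2 N at its end turns it, and it stays where left.
- button_tip (a point): The end of the turn button's bar, 43 mm from the pivot, at the middle of its thickness.
- olive_jar: Glass jar, 63 mm across, 110 mm high, loose bystander. Origin at the centre of its underside.
- jigger: Steel double-cone bar measure, 43 mm across, 78 mm high, loose bystander. Origin at the centre of its underside.
- shot_glass: Small glass, 48 mm across, 61 mm high, loose bystander. Origin at the centre of its underside.
- shut_place (a point): Where the door's origin lies when the door is hung and shut, its axes then as this frame's (the cupboard's): x = -0.060, y = 0.001, z = 0.017 of the cupboard. Shut, it rests on two rubber bumpers. Hung, it swings about the pins with slight friction and stays where it is left; opening turns it counterclockwise seen from above: its yaw = cupboard's yaw + opening angle. Hanging it opened square is handy.
- button_pivot (a point): Pivot of the turn button at the middle of the bar's thickness: x = -0.077, y = 0.090, z = 0.125 of the cupboard. The bar reaches from x = -0.071 to -0.084; the shut door's front is at x = -0.067 and the stile's front at x = -0.070. Axes as the cupboard's.

How it is judged:
On the way, in this order (a step that is already met when the one before it is completed fails the run):
1. the door hangs on both pins (distance between lower_socket and lower_pin below 0.005 m and distance between upper_socket and upper_pin below 0.005 m), for 0.2 s.
2. the hung door is shut (all of step 1 and y of door in the frame of cupboard above -0.01 m and angle between the y axis of door and the y axis of cupboard, either way round below 0.07 rad), for 0.2 s.
At the end, for the whole second after the job is handed in: Both door sockets are down on their pins (within 5 mm), the door is at rest and shut (within 0.07 rad of the front's plane), the turn button lies across its edge (1.2 rad or more from upright), and jar, jigger and shot glass stand upright within 30 mm of their places (all of step 2 and value of joint turn_button above 1.2 rad and linear speed of door below 0.02 m/s and angle between each of olive_jar, jigger, shot_glass's own z axis and vertical below 0.2 rad); the robot touches nothing.
It fails at once if the door is dropped onto its pins or slammed (faster than 0.5 m/s within 30 mm of its seat) (distance between lower_socket and lower_pin below 0.03 m and linear speed of door above 0.5 m/s).
It fails at once if the door falls over (angle between door's own z axis and vertical above 0.8 rad).
It fails at once if a bystander is moved by more than 30 mm (distance of any of olive_jar, jigger, shot_glass from where it was at the start of the episode above 0.03 m).
It also fails if it takes over 58 s, if anything falls off the work surface, if the arm or the gripper's body presses on something with over 40 N, if the wrist force passes 120 N, or if a joint passes its speed limit or range.

## Working session

There is one attempt and no reset: what is moved stays moved. The work goes in short steps, Python scripts to look and compute and a shell command to move; the robot and the scene stay as the last step left them, time stands still between calls to the robot, and variables do not carry over. Pictures are saved under pics/ and viewed, at most 10 in all, crops included, and the job is handed in when it is done.

```bash
mkdir -p pics; cat > h.py <<'E'
import numpy as np, cv2
from rig import ctrl
from scipy.spatial.transform import Rotation as R
def K(c):
    h=c["img"].shape[0]; f=h/2/np.tan(np.radians(c["fov_y"])/2); return f
def w(c,row,col,z=None,patch=2):
    f=K(c); T=np.array(c["world_from_camera"])
    d=np.array([(col-c["cx"])/f,-(row-c["cy"])/f,-1.0])
    if z is None:
        r,cc=int(round(row)),int(round(col)); p=c["z_map"][max(r-patch,0):r+patch+1,max(cc-patch,0):cc+patch+1]; p=p[p>0]
        if len(p)==0: return None
        return (T@np.r_[d*np.median(p),1])[:3]
    D=T[:3,:3]@d; return T[:3,3]+D*(z-T[2,3])/D[2]
def cloud(c):
    f=K(c); T=np.array(c["world_from_camera"]); v,u=np.indices(c["z_map"].shape); z=c["z_map"]
    P=np.stack([(u-c["cx"])/f*z,-(v-c["cy"])/f*z,-z],-1)
    return P@T[:3,:3].T+T[:3,3]
E
python3 - <<'E'
from h import *
np.set_printoptions(precision=4,suppress=True)
s=ctrl.observe(); print({k:np.round(v,3) for k,v in s.items()})
ims=[]
for n in("top","side"):
    c=ctrl.read_camera(n); cv2.imwrite(f"pics/{n}0.png",c["img"]); print(n,c["fov_y"],c["cx"],c["cy"],[k for k in c]); print(np.array(c["world_from_camera"]))
    np.savez(f"{n}0.npz",**{k:c[k] for k in c if not isinstance(c[k],str)})
    for t in("cupboard","lower_pin","upper_pin","door","lower_socket","upper_socket","grip_edge","rack","button_tip","button_pivot","shut_place","olive_jar","jigger","shot_glass"):
        r=ctrl.place_of(t,n)
        for o in r[:2]:
            if o["confidence"]>.3: print(t,np.round(o["pixel"],1),round(o["confidence"],2),w(c,*o["pixel"]))
E
```

```text
{'time': np.float64(0.0), 'q': array([ 1.083,  0.287,  1.578, -0.   ,  1.279, -0.15 ]), 'joint_velocities': array([ 0.002,  0.002, -0.   ,  0.   , -0.   ,  0.001]), 'joint_torque': array([  0.003, -40.598, -29.263,  -0.   ,   0.006,   0.   ]), 'eef_pos': array([0.223, 0.636, 0.216]), 'ee_rot': array([-0.528, -3.096,  0.004]), 'ft_force': array([-0.325, -1.064, -0.241]), 'ft_torque': array([-0.013, -0.042, -0.014]), 'grip_force': np.float64(0.0), 'grip_width': np.float64(0.086)}
top 44.80768600405289 260.30228291877347 192.00520303062638 ['img', 'z_map', 'fov_y', 'cx', 'cy', 'world_from_camera']
[[-0.0091  0.9803 -0.1972  0.2358]
 [-0.9999 -0.0069  0.0121  0.0077]
 [ 0.0105  0.1973  0.9803  1.495 ]
 [ 0.      0.      0.      1.    ]]
cupboard [186.5 174.6] 0.86 [0.5202 0.24   0.1708]
lower_pin [195.7 198.9] 0.7 [0.5135 0.1823 0.0626]
upper_pin [196.2 192.4] 0.96 [0.5175 0.2064 0.0345]
door [218.1 336.9] 0.57 [ 0.4428 -0.2512  0.0399]
lower_socket [193.5 342.1] 0.94 [ 0.5294 -0.2785  0.0015]
upper_socket [185.6 176.8] 0.65 [0.5229 0.2337 0.1709]
upper_socket [183.4 351.9] 0.61 [ 0.5625
[... 744 characters left out ...]
]
 [-0.0099  0.8825  0.4701  0.8862]
 [ 0.      0.      0.      1.    ]]
cupboard [215.8 186. ] 0.57 [0.5063 0.2651 0.0313]
door [244.  142.5] 0.68 [0.3823 0.4119 0.006 ]
door [216.6 328.9] 0.53 [ 0.3871 -0.2404  0.0599]
upper_socket [183.1 334.2] 0.54 [ 0.7378 -0.3602  0.0033]
grip_edge [182.3 332.6] 0.67 [ 0.4964 -0.2779  0.1374]
rack [219.6 326.8] 0.79 [ 0.387  -0.2336  0.0481]
button_tip [189.6 153.9] 0.55 [0.4742 0.3626 0.1655]
button_pivot [202.9 159.6] 0.66 [0.4664 0.3482 0.1157]
shut_place [219.6 185.3] 0.96 [0.5133 0.2696 0.0108]
olive_jar [196.3 251.4] 0.86 [0.6342 0.0095 0.0234]
jigger [242.9 145.1] 0.8 [0.3856 0.4033 0.0075]
shot_glass [205.2 360.1] 0.44 [ 0.5416 -0.4107  0.0032]
```

```bash
python3 - <<'E'
import cv2,numpy as np
t=cv2.imread("pics/top0.png")[130:270,100:420]; s=cv2.imread("pics/side0.png")[130:290,100:420]
im=np.vstack([cv2.resize(t,None,fx=2.0,fy=2.0,interpolation=2),cv2.resize(s,None,fx=2.,fy=2.,interpolation=2)])
cv2.imwrite("pics/v1.png",im); print(im.shape)
E
```

```text
(600, 640, 3)
```

View pics/v1.png

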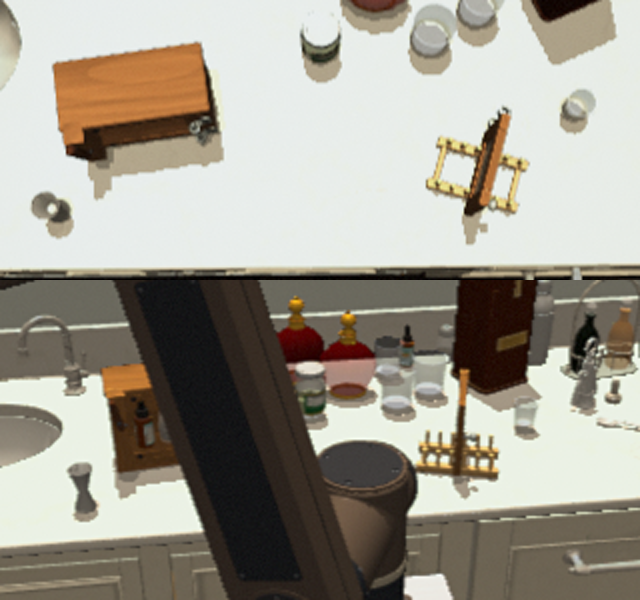

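```bash
python3 - <<'E'
from h import *
np.set_printoptions(precision=4,suppress=True)
for n in("top","side"):
    c=dict(np.load(f"{n}0.npz")); P=cloud(c); ok=c["z_map"]>0
    def rep(name,m,minarea=True):
        q=P[m&ok]; print(n,name,len(q))
        if len(q)<5: return
        print("  min",q.min(0),"max",q.max(0),"mean",q.mean(0))
        if minarea:
            r=cv2.minAreaRect((q[:,:2]*1000).astype(np.float32)); print("  rect mm",r)
    z=P[...,2];x=P[...,0];y=P[...,1]
    rep("door top",(z>.15)&(z<.18)&(y<-.1)&(y>-.4)&(x>.3)&(x<.7))
    rep("cup top",(z>.162)&(z<.182)&(y>.1)&(y<.42)&(x>.3)&(x<.75))
    rep("rack",(z>.012)&(z<.024)&(y<-.1)&(y>-.4)&(x>.3)&(x<.6))
    rep("cup front",(z>.07)&(z<.15)&(y>.1)&(y<.38)&(x>.3)&(x<.75))
E
```

```text
top door top 258
  min [ 0.3817 -0.2872  0.1501] max [ 0.5182 -0.2343  0.1706] mean [ 0.449  -0.2596  0.1618]
  rect mm ((450.7317199707031, -260.5005798339844), (14.842570304870605, 141.46780395507812), 73.03874206542969)
top cup top 2756
  min [0.461  0.1549 0.162 ] max [0.6254 0.3846 0.1809] mean [0.556  0.2713 0.1707]
  rect mm ((543.947509765625, 267.15179443359375), (140.1736602783203, 220.543212890625), 8.111457824707031)
top rack 330
  min [ 0.3505 -0.3428  0.012 ] max [ 0.5168 -0.1784  0.024 ] mean [ 0.4502 -0.2564  0.0171]
  rect mm ((447.445068359375, -261.44171142578125), (163.59429931640625, 133.30929565429688), 61.408809661865234)
top cup front 233
  min [0.4602 0.1565 0.0702] max [0.6193 0.3514 0.1499] mean [0.5057 0.2511 0.1162]
  rect mm ((513.83837890625, 243.92755126953125), (94.02165222167969, 237.7930450439453), 33.976898193359375)
side door top 84
  min [ 0.378  -0.2808  0.1503] max [ 0.5134 -0.2323  0.1651] mean [ 0.4364 -0.2537  0.1599]
  rect mm ((446.23486328125, -256.30712890625), (13.802820205688477, 141.6573028564453), 72.96070861816406)
side cup top 363
  min [0.4605 0.292  0.162 ] max [0.602  0.3873 0.177 ] mean [0.5341 0.3413 0.1704]
  rect mm ((534.1927490234375, 339.8340759277344), (138.39161682128906, 82.41085052490234), 11.474248886108398)
side rack 231
  min [ 0.3812 -0.3998  0.0121] max [ 0.5511 -0.1756  0.024 ] mean [ 0.4442 -0.2572  0.0164]
  rect mm ((456.51837158203125, -294.2875061035156), (142.10752868652344, 245.08180236816406), 11.774855613708496)
side cup front 352
  min [0.4555 0.281  0.0701] max [0.6073 0.3669 0.15  ] mean [0.5183 0.3332 0.1015]
  rect mm ((531.1203002929688, 321.46978759765625), (74.61156463623047, 157.69761657714844), 81.5643539428711)
```

The picture shows the cupboard upper left (around crop 135,90) with the pins at its right front (200,128). The door stands in the rack at (490,165), hinge tubes at its far end (505,112) and knob at the near right (490,205). So door yaw ≈ 73° and cupboard yaw ≈ 7°. The tool's y is already nearly along the door's x, so I'm moving over the door now.

```bash
python3 -m pendant '[[[0,0,-4,0,0,0],[0,0,-8.4,0,0,0],[-3.2,-2.4,-8.4,0,0,0],[-6.4,-4.8,-8.4,0,0,0],[-9.6,-7.2,-8.4,0,0,0]]]' 1 40
python3 -m pendant '[[[-3.2,-2.4,0,0,0,0],[-6.4,-4.8,0,0,0,0],[-9.6,-7.2,0,0,0,0],[-12.8,-9.6,0,0,0,0],[-16,-12,0,0,0,0]]]'
python3 -m pendant '[[[-3.8,-2.9,0,0,0,0],[-7.6,-5.8,0,0,0,0],[-11.4,-8.7,0,0,0,0],[-12.5,-12.5,0,0,0,0],[-13.6,-16.4,0,0,0,0]]]'
python3 -m pendant '[[[-1.1,-3.8,0,0,0,0],[-2.2,-7.6,0,0,0,0],[-3.3,-11.4,0,0,0,0],[-4.4,-15.2,0,0,0,0],[-5.5,-19,0,0,0,0]]]'
python3 -m pendant '[[[-1.1,-3.8,0,0,0,0],[-2.2,-7.6,0,0,0,0],[-3.3,-11.4,0,0,0,0],[-4.4,-15.2,0,0,0,0],[-5.5,-19,0,0,0,0]]]'
cat > fit.py <<'E'
from h import *
from scipy.optimize import minimize
np.set_printoptions(precision=4,suppress=True)
s=ctrl.observe(); print("t",s["time"],s["eef_pos"],s["ee_rot"],s["ft_force"])
Rm=R.from_rotvec(s["ee_rot"]).as_matrix(); print("tool y angle",np.degrees(np.arctan2(Rm[1,1],Rm[0,1])))
ccs={n:ctrl.read_camera(n) for n in("top","side")}
for n,c in ccs.items(): cv2.imwrite(f"pics/{n}1.png",c["img"]); np.savez(f"{n}1.npz",**c)
L=np.array([[.05,-.105],[.05,.105],[-.07,.105],[-.07,.075],[-.05,.075],[-.05,-.105]])
def proj(c,Pw):
    T=np.linalg.inv(c["world_from_camera"]); q=Pw@T[:3,:3].T+T[:3,3]; f=K(c)
    return np.c_[c["cx"]-f*q[:,0]/q[:,2], c["cy"]+f*q[:,1]/q[:,2]]
def poly(p,z=.172):
    a=p[2]; M=np.array([[np.cos(a),-np.sin(a)],[np.sin(a),np.cos(a)]]); return np.c_[L@M.T+p[:2],np.full(len(L),z)]
for n,c in ccs.items():
    P=cloud(c); m=((P[...,2]>.164)&(P[...,2]<.181)&(P[...,1]>.1)&(P[...,1]<.42)&(P[...,0]>.42)&(P[...,0]<.66)).astype(np.uint8)*255
    m=cv2.resize(m,None,fx=4,fy=4,interpolation=0)
    def iou(p):
        k=np.zeros_like(m); cv2.fillPoly(k,[np.round(((proj(c,poly(p))+.5)*4-.5)*8).astype(int)],255,shift=3)
        return -(k&m).astype(bool).sum()/(k|m).astype(bool).sum()
    best=min((minimize(iou,[.55+dx,.265+dy,np.radians(d)],method="Nelder-Mead",options=dict(initial_simplex=np.array([[.55+dx,.265+dy,np.radians(d)]]*4)+np.vstack([np.zeros(3),np.diag([.01,.01,.05])]))) for dx in(-.01,.005) for dy in(-.01,.01) for d in(4,9)),key=lambda r:r.fun)
    print(n,"cup",best.x[:2],np.degrees(best.x[2]),best.fun)
    for t in("lower_pin","upper_pin","button_tip","button_pivot","upper_socket","lower_socket"):
        for o in ctrl.place_of(t,n)[:1]:
            print(t,np.round(o["pixel"],1),round(o["confidence"],2),"z37",w(c,*o["pixel"],.037)[:2],"z117",w(c,*o["pixel"],.117)[:2],w(c,*o["pixel"]))
E
python3 fit.py
```

```text
time: 1.92
eef_pos: [0.2909, 0.5367, 0.3033]
ee_rot: [0.525, 3.096, 0.004]
ft_force: [0.8, -0.3, -0.2]
grip_width: 0.0852
grip_force: 0.0
time: 2.33
eef_pos: [0.4022, 0.3692, 0.3019]
ee_rot: [0.527, 3.096, 0.001]
ft_force: [0.8, 1.6, 0.7]
grip_width: 0.0852
grip_force: 0.0
time: 2.75
eef_pos: [0.4768, 0.1814, 0.3016]
ee_rot: [0.529, 3.096, -0.0]
ft_force: [0.4, -1.3, 0.1]
grip_width: 0.0854
grip_force: 0.0
time: 3.17
eef_pos: [0.4641, -0.0157, 0.302]
ee_rot: [0.528, 3.096, -0.0]
ft_force: [1.1, 0.1, 0.1]
grip_width: 0.0854
grip_force: 0.0
time: 3.58
eef_pos: [0.453, -0.2134, 0.3021]
ee_rot: [0.528, 3.096, -0.001]
ft_force: [0.8, 0.7, 0.1]
grip_width: 0.0855
grip_force: 0.0
t 3.5833 [ 0.453  -0.2134  0.3021] [ 0.5284  3.0958 -0.0006] [0.774  0.7135 0.1296]
tool y angle 70.6290574151253
top cup [0.5586 0.2668] 7.560134830259499 -0.9083198431336784
lower_pin [197.9 200.8] 0.77 z37 [0.5113 0.1793] z117 [0.4962 0.1698] [0.5111 0.1791 0.0382]
upper_pin [153.1 260.2] 0.24 z37 [ 0.658 -0.011] z117 [ 0.6349 -0.01  ] [ 0.6382 -0.0102  0.1054]
button_tip [206.7 133. ] 0.58 z37 [0.4845 0.393 ] z117 [0.4709 0.3719] [0.4904 0.4021 0.0027]
lower_socket [237.  126.7] 0.15 z37 [0.3887 0.4084] z117 [0.3803 0.3864] [0.3893 0.4098 0.0319]
side cup [0.5531 0.2792] 13.351031996676934 -0.4885425507291104
button_tip [187.1 154.5] 0.63 z37 [0.7403 0.3993] z117 [0.5861 0.3762] [0.4865 0.3613 0.1687]
button_pivot [200.1 157.4] 0.74 z37 [0.6289 0.3783] z117 [0.4852 0.3572] [0.4658 0.3544 0.1278]
upper_socket [183.4 332. ] 0.81 z37 [ 0.6739 -0.3308] z117 [ 0.526  -0.2851] [ 0.4589 -0.2644  0.1532]
```

```bash
python3 -m pendant '[[[-1.1,-4,0,0,0,-2.4],[-1.1,-4.4,3,0,0,-2.4],[-1.1,-4.4,6.5,0,0,-2.4],[-1.1,-4.4,9.5,0,0,-2.4],[-1.1,-4.4,11.5,0,0,-2.4]]]'
python3 -m pendant '[[[0,0,1,0,0,0],[0,0,2,0,0,0],[0,0,2.8,0,0,0],[0,0,2.8,0,0,0],[0,0,2.8,0,0,0]]]'
python3 - <<'E'
from h import *
ims=[]
for n in("top","side"):
    c=ctrl.read_camera(n); ims.append(cv2.resize(c["img"][130:270,280:420],None,fx=2.8,fy=2.8,interpolation=2)); np.savez(f"{n}2.npz",**c)
cv2.imwrite("pics/v2.png",np.hstack(ims))
E
```

```text
time: 4.7
eef_pos: [0.448, -0.2557, 0.1831]
ee_rot: [-0.463, -3.104, -0.004]
ft_force: [-1.4, 0.2, 0.7]
grip_width: 0.0853
grip_force: 0.0
time: 5.12
eef_pos: [0.4498, -0.257, 0.1595]
ee_rot: [0.463, 3.106, -0.001]
ft_force: [0.9, 0.0, 0.1]
grip_width: 0.0855
grip_force: 0.0
```

View pics/v2.png

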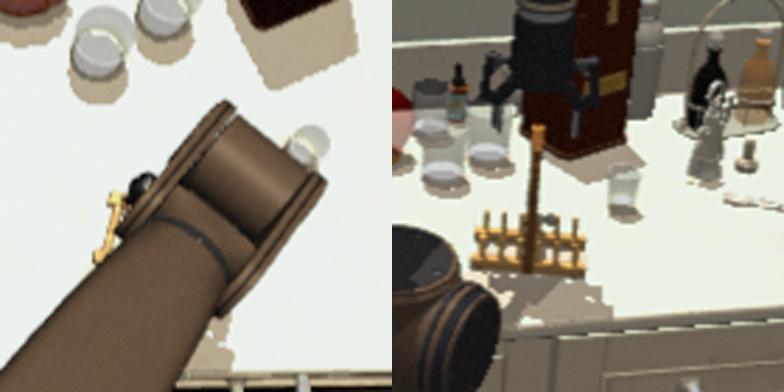

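The side view shows the open fingers straddling the door's top edge, door at (538,128) centred between tips at (500,130) and (578,130). Closing the gripper.

```bash
python3 -m pendant '[[[0,0,0,0,0,0],[0,0,0,0,0,0],[0,0,0,0,0,0],[0,0,0,0,0,0],[0,0,0,0,0,0]]]' 0 50
python3 -m pendant '[[[0,0,0,0,0,0],[0,0,0,0,0,0],[0,0,0,0,0,0],[0,0,0,0,0,0],[0,0,0,0,0,0]]]'
```

```text
time: 5.63
eef_pos: [0.4494, -0.2567, 0.1588]
ee_rot: [0.463, 3.107, -0.0]
ft_force: [1.0, 0.1, 0.1]
grip_width: 0.0256
grip_force: 0.0
time: 6.05
eef_pos: [0.4493, -0.2567, 0.1586]
ee_rot: [-0.463, -3.107, -0.0]
ft_force: [-0.1, 0.1, -0.1]
grip_width: 0.0002
grip_force: 0.0
```

```bash
python3 - <<'E'
from h import *
np.set_printoptions(precision=4,suppress=True)
ims=[]
for n in("top","side"):
    c=ctrl.read_camera(n); ims.append(cv2.resize(c["img"][130:270,280:420],None,fx=2.8,fy=2.8,interpolation=2)); np.savez(f"{n}3.npz",**c)
cv2.imwrite("pics/v3.png",np.hstack(ims))
P=cloud(c);T=P[...,2];m=(P[...,1]<-.15)&(P[...,1]>-.35)&(P[...,0]>.35)&(P[...,0]<.55)&(T>.12)&(T<.18)
q=P[m];print(len(q));
v,u=np.nonzero(m)
for zz in np.arange(.12,.18,.006):
    k=(q[:,2]>=zz)&(q[:,2]<zz+.006)
    if k.any(): print(round(zz,3),k.sum(),q[k].min(0),q[k].max(0), v[k].min(),v[k].max(),u[k].min(),u[k].max())
E
```

```text
102
0.12 9 [ 0.3789 -0.2797  0.1206] [ 0.4936 -0.2324  0.1246] 186 203 328 333
0.126 7 [ 0.3812 -0.2813  0.127 ] [ 0.5018 -0.2308  0.1315] 183 201 328 333
0.132 7 [ 0.3802 -0.2831  0.1321] [ 0.5084 -0.2315  0.1378] 182 199 328 333
0.138 8 [ 0.3768 -0.2453  0.1391] [ 0.387  -0.23    0.1439] 196 198 328 332
0.144 7 [ 0.3825 -0.2449  0.144 ] [ 0.3879 -0.2315  0.1482] 195 196 328 332
0.15 4 [ 0.379  -0.2439  0.1518] [ 0.3849 -0.2339  0.153 ] 194 195 329 332
0.156 39 [ 0.382  -0.2699  0.1568] [ 0.467  -0.2335  0.162 ] 181 193 329 333
0.162 10 [ 0.3798 -0.262   0.1621] [ 0.4524 -0.236   0.1647] 182 192 329 332
0.168 2 [ 0.4391 -0.254   0.1734] [ 0.4404 -0.2508  0.1738] 181 181 330 331
0.174 9 [ 0.4342 -0.2653  0.1745] [ 0.4485 -0.2418  0.1799] 179 181 327 334
```

View pics/v3.png

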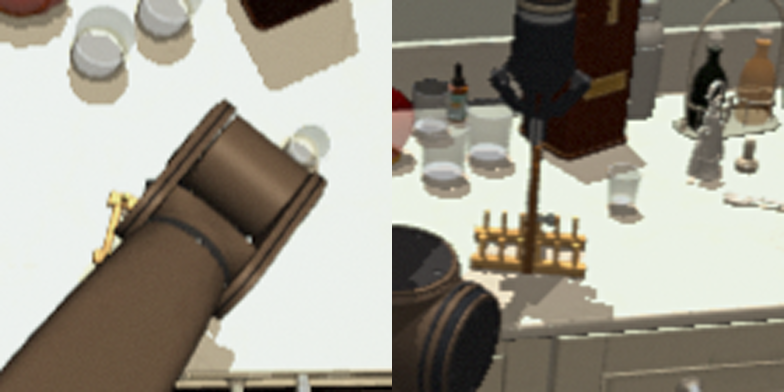

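```bash
python3 - <<'E'
from h import *
np.set_printoptions(precision=4,suppress=True)
c=dict(np.load("side3.npz")); T=np.linalg.inv(c["world_from_camera"]); f=K(c)
for z in(.134,.15,.163,.17,.18):
    q=np.array([.449,-.257,z])@T[:3,:3].T+T[:3,3]; print(z,c["cy"]+f*q[1]/q[2],c["cx"]-f*q[0]/q[2])
P=cloud(c)
for r in range(170,190): print(r,[tuple(np.round(P[r,k],3)) for k in (329,331)],c["img"][r,331])
s=ctrl.observe(); print(s["eef_pos"],s["q"],s["ft_force"],s["ft_torque"],s["grip_width"])
E
```

```text
0.134 189.57051753023646 330.3384259790069
0.15 185.61920923194364 330.6421197917886
0.163 182.38072620681214 330.89102652932564
0.17 180.62639987748264 331.0258623891465
0.18 178.107319558688 331.2194765161556
170 [(np.float64(0.439), np.float64(-0.244), np.float64(0.217)), (np.float64(0.461), np.float64(-0.258), np.float64(0.206))] [18 17 23]
171 [(np.float64(0.435), np.float64(-0.243), np.float64(0.216)), (np.float64(0.446), np.float64(-0.253), np.float64(0.209))] [22 20 22]
172 [(np.float64(0.444), np.float64(-0.246), np.float64(0.207)), (np.float64(0.437), np.float64(-0.251), np.float64(0.21))] [38 37 37]
173 [(np.float64(0.442), np.float64(-0.245), np.float64(0.204)), (np.float64(0.44), np.float64(-0.252), np.float64(0.205))] [49 49 51]
174 [(np.float64(0.438), np.float64(-0.245), np.float64(0.202)), (np.float64(0.437), np.float64(-0.251), np.float64(0.202))] [48 48 50]
175 [(np.float64(0.443), np.float64(-0.246), np.float64(0.196)), (np.float64(0.44), np.float64(-0.253), np.float64(0.197))] [48 49 50]
176 [(np.float64(0.438), np.float64(-0.245), np.float64(0.195)), (np.float64
[... 1270 characters left out ...]
[20 43 69]
186 [(np.float64(0.429), np.float64(-0.245), np.float64(0.16)), (np.float64(0.428), np.float64(-0.252), np.float64(0.16))] [18 41 68]
187 [(np.float64(0.417), np.float64(-0.242), np.float64(0.162)), (np.float64(0.418), np.float64(-0.249), np.float64(0.161))] [15 40 70]
188 [(np.float64(0.412), np.float64(-0.24), np.float64(0.161)), (np.float64(0.41), np.float64(-0.247), np.float64(0.162))] [17 54 91]
189 [(np.float64(0.401), np.float64(-0.237), np.float64(0.163)), (np.float64(0.403), np.float64(-0.245), np.float64(0.162))] [21 57 98]
[ 0.4493 -0.2567  0.1586] [-0.7152 -0.0047  2.0139 -0.      1.1324 -1.9902] [ 0.8268  0.5175 -0.0959] [ 0.0318 -0.0058  0.0227] 0.0003893733219406731
```

The side view shows the shut fingertips at (538,145), ending at z ≈ 0.173 by depth. That is above the door's top edge (0.163) and about 40 mm higher than the reported TCP implies, while x and y agree. I'll trust the camera: reopen, go 40 mm lower and grip again.

```bash
python3 -m pendant '[[[0,0,0,0,0,0],[0,0,0,0,0,0],[0,0,0,0,0,0],[0,0,0,0,0,0],[0,0,0,0,0,0]]]' 1 50
python3 -m pendant '[[[0,0,0,0,0,0],[0,0,0,0,0,0],[0,0,0,0,0,0],[0,0,0.5,0,0,0],[0,0,1,0,0,0]]]'
python3 -m pendant '[[[0,0,0.8,0,0,0],[0,0,1.6,0,0,0],[0,0,2.4,0,0,0],[0,0,3,0,0,0],[0,0,3,0,0,0]]]'
python3 -m pendant '[[[0,0,0,0,0,0],[0,0,0,0,0,0],[0,0,0,0,0,0],[0,0,0,0,0,0],[0,0,0,0,0,0]]]' 0 50
python3 -m pendant '[[[0,0,0,0,0,0],[0,0,0,0,0,0],[0,0,0,0,0,0],[0,0,0,0,0,0],[0,0,0,0,0,0]]]'
```

```text
time: 6.57
eef_pos: [0.4493, -0.2567, 0.1586]
ee_rot: [-0.463, -3.107, 0.0]
ft_force: [-0.9, -0.3, 0.2]
grip_width: 0.0605
grip_force: 0.0
time: 6.98
eef_pos: [0.4495, -0.2568, 0.1486]
ee_rot: [0.463, 3.107, -0.001]
ft_force: [-0.3, 0.2, -0.6]
grip_width: 0.0854
grip_force: 0.0
time: 7.4
eef_pos: [0.4482, -0.2557, 0.1163]
ee_rot: [-0.463, -3.104, -0.003]
ft_force: [0.1, 0.7, -0.1]
grip_width: 0.0855
grip_force: 0.0
time: 7.82
eef_pos: [0.4496, -0.2568, 0.1191]
ee_rot: [0.463, 3.106, -0.001]
ft_force: [-0.3, -1.5, -0.1]
grip_width: 0.0255
grip_force: 0.0
time: 8.23
eef_pos: [0.4494, -0.2573, 0.1191]
ee_rot: [0.463, 3.107, -0.002]
ft_force: [-1.2, -2.5, 2.1]
grip_width: 0.0135
grip_force: 50.3
```

Gripped at 13.5 mm width and 50 N. Hanging at the present yaw (opened about 65°) keeps the arm well within reach. I'll lift the door, carry it round to about 40 mm short of the pins and look again.

```bash
python3 -m pendant '[[[0,0,-1,0,0,0],[0,0,-2.5,0,0,0],[0,0,-4,0,0,0],[0,0,-5.5,0,0,0],[0,0,-7,0,0,0]]]' 0 70
python3 -m pendant '[[[0.7,3.3,0,0,0,0],[1.4,6.6,0,0,0,0],[2.1,10,0,0,0,0],[2.8,13.3,0,0,0,0],[3.5,16.6,0,0,0,0]]]'
python3 -m pendant '[[[0.7,3.3,0,0,0,0],[1.45,6.6,0,0,0,0],[3.45,9.5,0,0,0,0],[5.45,12.4,0,0,0,0],[7.45,15.3,0,0,0,0]]]'
python3 -m pendant '[[[2,2.9,0,0,0,0],[4,5.8,0,0,0,0],[6,8.7,0,0,0,0],[7.5,10.8,0,0,0,0],[8,11.6,0,0,0,0]]]'
python3 -m pendant '[[[0,0,1.2,0,0,0],[0,0,2.4,0,0,0],[0,0,3.6,0,0,0],[0,0,3.6,0,0,0],[0,0,3.6,0,0,0]]]'
cat > look.py <<'E'
import sys
from h import *
np.set_printoptions(precision=4,suppress=True)
k=sys.argv[1]; s=ctrl.observe(); print(s["time"],s["eef_pos"],s["ee_rot"],s["ft_force"],s["grip_width"])
Rm=R.from_rotvec(s["ee_rot"]).as_matrix(); print("tool y angle",np.degrees(np.arctan2(Rm[1,1],Rm[0,1])))
ims=[]
for n in("top","side"):
    c=ctrl.read_camera(n); np.savez(f"{n}_{k}.npz",**c)
    a=c["img"][140:260,110:230]; ims.append(cv2.resize(a,None,fx=3.3,fy=3.3,interpolation=2))
    for t in("lower_pin","upper_pin","lower_socket","upper_socket","grip_edge","door","button_tip","button_pivot"):
        for o in ctrl.place_of(t,n)[:1]:
            if o["confidence"]>.3: print(n,t,np.round(o["pixel"],1),round(o["confidence"],2),w(c,*o["pixel"]))
cv2.imwrite(f"pics/v_{k}.png",np.hstack(ims))
E
python3 look.py a
```

```text
time: 8.65
eef_pos: [0.4489, -0.2552, 0.1886]
ee_rot: [-0.464, -3.105, -0.006]
ft_force: [-0.2, 0.4, -2.8]
grip_width: 0.0132
grip_force: 69.5
time: 9.07
eef_pos: [0.4633, -0.085, 0.1881]
ee_rot: [-0.464, -3.105, -0.005]
ft_force: [0.1, 0.5, -2.2]
grip_width: 0.013
grip_force: 69.6
time: 9.48
eef_pos: [0.4358, 0.0828, 0.1881]
ee_rot: [-0.464, -3.104, -0.003]
ft_force: [0.1, -0.0, -2.9]
grip_width: 0.013
grip_force: 69.6
time: 9.9
eef_pos: [0.3921, 0.2178, 0.1881]
ee_rot: [-0.458, -3.104, -0.003]
ft_force: [0.7, -0.0, -2.2]
grip_width: 0.0131
grip_force: 69.7
time: 10.32
eef_pos: [0.3939, 0.2144, 0.1517]
ee_rot: [-0.464, -3.104, 0.001]
ft_force: [-0.1, 0.5, -1.9]
grip_width: 0.013
grip_force: 69.4
10.3167 [0.3939 0.2144 0.1517] [-0.4636 -3.1037  0.0012] [-0.1043  0.5497 -1.902 ] 0.013042953245603795
tool y angle 73.00955803134286
top lower_pin [195.2 200.5] 0.96 [0.5142 0.1768 0.0673]
top upper_pin [196.5 193.6] 0.56 [0.516  0.2022 0.037 ]
top lower_socket [208.7 195.9] 0.54 [0.4684 0.1878 0.0869]
top upper_socket [201.5 195.2] 0.58 [0.5064 0.2015 0.0007]
top grip_edge [230.  182.8] 0.43 [0.3645 0.1756 0.413 ]
top button_tip [206.7 133.6] 0.5 [0.4635 0.3587 0.1604]
side upper_pin [216.2 183.6] 0.65 [-0.0645  0.2253  0.3785]
side lower_socket [203.1 360.2] 0.6 [ 0.5401 -0.4095  0.0137]
side button_tip [191.6 152.7] 0.48 [0.7585 0.4118 0.007 ]
side button_pivot [201.1 161.6] 0.66 [0.4762 0.3419 0.1169]
```

View pics/v_a.png

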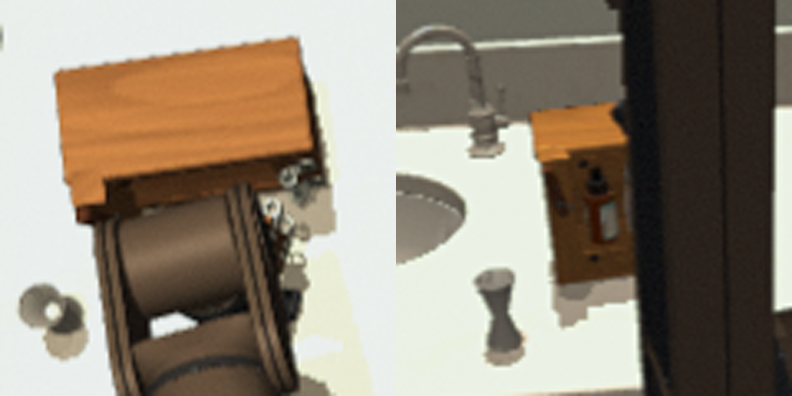

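The top view shows the pins at about (292,175) and the door's tubes at about (270,207) beside the wrist. The arm blocks the side view. Enlarging that patch with the predicted points drawn in.

```bash
cat > ov.py <<'E'
import sys
from h import *
np.set_printoptions(precision=4,suppress=True)
k,out=sys.argv[1:3]; px,py,sx,sy,h=map(float,sys.argv[3:8])
c=dict(np.load(f"top_{k}.npz")); T=np.linalg.inv(c["world_from_camera"]); f=K(c)
def pr(p):
    q=np.array(p)@T[:3,:3].T+T[:3,3]; return c["cx"]-f*q[0]/q[2],c["cy"]+f*q[1]/q[2]
u0,v0,S=180,180,14
im=cv2.resize(c["img"][v0:v0+42,u0:u0+40],None,fx=S,fy=S,interpolation=cv2.INTER_NEAREST)
for nm,p,col in(("pin up tip",(px,py,.137),(0,0,255)),("pin lo foot",(px,py,.037),(0,0,150)),("sock up top",(sx,sy,.135+h),(0,200,0)),("sock lo top",(sx,sy,.055+h),(200,150,0))):
    u,v=pr(p); print(nm,u,v); cv2.drawMarker(im,(int((u-u0+.5)*S),int((v-v0+.5)*S)),col,cv2.MARKER_CROSS,16,2)
cv2.imwrite(out,im)
P=cloud(c)
m=(P[...,2]>.085)&(P[...,2]<.19)&(P[...,0]>.44)&(P[...,0]<.53)&(P[...,1]>.15)&(P[...,1]<.215)
for v,u in zip(*np.nonzero(m)): print(v,u,P[v,u],end=" | ")
E
python3 ov.py a pics/v5.png .510 .180 .4696 .1907 .035
```

```text
pin up tip 196.67820274040682 192.1146682581676
pin lo foot 200.56005398434863 198.31203827621147
sock up top 191.2984310680984 203.62184899361546
sock lo top 194.8319986097825 208.15426066024696
183 185 [0.5292 0.2092 0.1763] | 183 189 [0.5299 0.1982 0.173 ] | 183 192 [0.5299 0.1895 0.1726] | 183 195 [0.5294 0.1806 0.1746] | 183 196 [0.5283 0.1771 0.1793] | 183 197 [0.5296 0.1749 0.1734] | 183 198 [0.5296 0.172  0.1735] | 183 202 [0.5296 0.1605 0.1732] | 184 184 [0.5274 0.2129 0.1712] | 184 185 [0.527  0.2097 0.173 ] | 184 186 [0.5281 0.2075 0.168 ] | 184 187 [0.5283 0.2048 0.1667] | 184 188 [0.5272 0.2012 0.1717] | 184 189 [0.5287 0.1993 0.1647] | 184 190 [0.528  0.1959 0.168 ] | 184 191 [0.5261 0.1918 0.1766] | 184 192 [0.5268 0.1894 0.1732] | 184 193 [0.5268 0.1865 0.1731] | 184 194 [0.5263 0.1833 0.1752] | 184 195 [0.5266 0.1806 0.1739] | 184 196 [0.5261 0.1775 0.1758] | 184 197 [0.5262 0.1746 0.1756] | 184 198 [0.5276 0.1725 0.1688] | 184 199 [0.5276 0.1697 0.1687] | 184 200 [0.5277 0.1668 0.1683] | 184 201 [0.5265 0.1632 0.1738] | 184 202 [0.5268 0.1605 0.1725] | 184 203 [0.52
[... 7269 characters left out ...]
1545] | 212 194 [0.4508 0.1872 0.134 ] | 212 195 [0.4546 0.1874 0.1098] | 212 196 [0.4563 0.1858 0.099 ] | 212 197 [0.4584 0.1844 0.0855] | 213 193 [0.4453 0.1879 0.15  ] | 213 194 [0.449  0.1882 0.1261] | 213 195 [0.4517 0.1875 0.1089] | 213 196 [0.454  0.1863 0.0942] | 214 193 [0.4449 0.19   0.1339] | 214 194 [0.4466 0.1886 0.1226] | 214 195 [0.4493 0.188  0.1047] | 214 196 [0.4516 0.1869 0.0896] | 215 193 [0.4423 0.1904 0.131 ] | 215 194 [0.4459 0.1905 0.1075] | 215 195 [0.447  0.1885 0.1001] | 216 193 [0.4406 0.1914 0.1229] | 216 194 [0.4429 0.1905 0.1072] | 216 195 [0.445  0.1894 0.0928] | 216 196 [0.446  0.1872 0.086 ] | 217 194 [0.4401 0.1907 0.1053] | 217 195 [0.4421 0.1895 0.0916] |
```

View pics/v5.png

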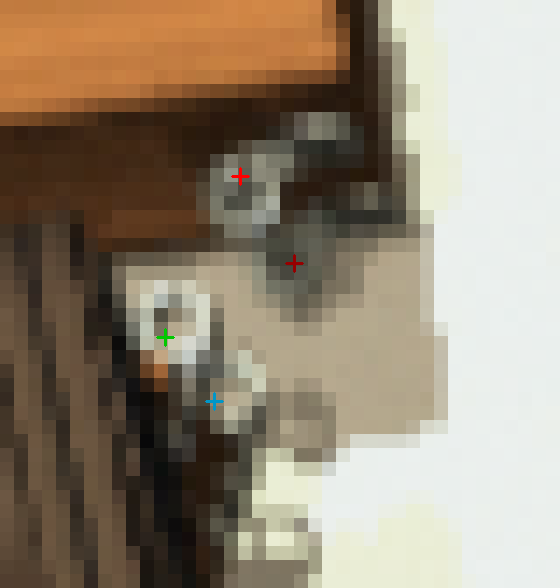

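The top view shows the upper tube's ring at about pixel (192.1, 202.7) with z ≈ 0.168, so it is about 32 mm above its seat at (0.472, 0.188). The upper knuckle with its pin is at about (197, 193.4), giving the pin axis at (0.510, 0.1806). The door has to go 38 mm in along −tool x and 4 mm along tool y.

```bash
python3 -m pendant '[[[-1,0.1,0,0,0,0],[-2,0.2,0,0,0,0],[-3,0.3,0,0,0,0],[-3.6,0.35,0,0,0,0],[-3.9,0.4,0,0,0,0]]]'
python3 -m pendant '[[[0,0,0,0,0,0],[0,0,0,0,0,0]]]'
python3 look.py b; python3 ov.py b pics/v6.png .5102 .1806 .5102 .1806 .032 | head -4
```

```text
time: 11.63
eef_pos: [0.4328, 0.2069, 0.1524]
ee_rot: [-0.465, -3.101, 0.001]
ft_force: [-10.2, 0.9, 2.4]
grip_width: 0.013
grip_force: 70.3
time: 11.8
eef_pos: [0.4327, 0.2068, 0.152]
ee_rot: [-0.464, -3.104, 0.002]
ft_force: [-4.1, -0.2, -1.9]
grip_width: 0.0127
grip_force: 69.7
11.8 [0.4327 0.2068 0.152 ] [-0.4638 -3.1039  0.0021] [-4.069  -0.1872 -1.8599] 0.012746413138967556
tool y angle 73.00455727657872
top lower_pin [196.  203.9] 0.61 [0.5185 0.1701 0.0314]
top upper_pin [196.6 195.5] 0.84 [0.4912 0.1797 0.1646]
top lower_socket [197.4 195.9] 0.56 [0.4889 0.1785 0.1642]
top upper_socket [190. 197.] 0.38 [0.5125 0.1768 0.1558]
top button_tip [206.2 136.6] 0.56 [0.4652 0.3506 0.1583]
top button_pivot [208.4 143.7] 0.76 [0.4083 0.2571 0.46  ]
side door [216.  181.2] 0.71 [-0.0139  0.235   0.3487]
side button_tip [190.2 153.4] 0.57 [0.4791 0.3653 0.1607]
side button_pivot [202.6 158.3] 0.85 [0.4665 0.3526 0.1172]
pin up tip 196.4770673136567 192.05004321148587
pin lo foot 200.37214503707062 198.25155525371207
sock up top 195.19855000215478 190.01446367585484
sock lo top 198.49125443730642 195.25691264762708
```

View pics/v6.png

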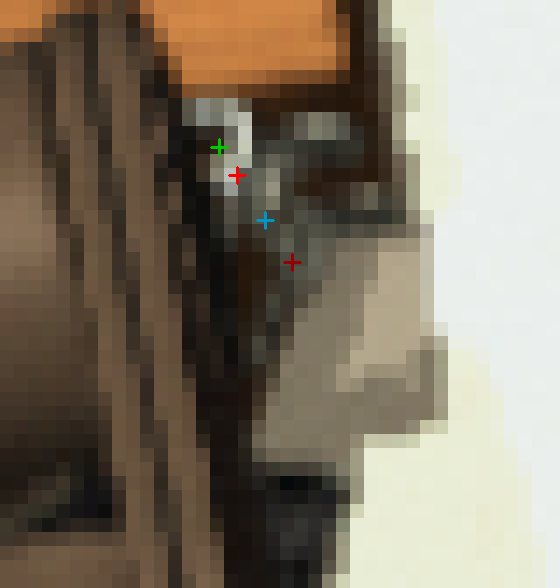

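The top view shows the upper tube's ring over the pin, ring centre at about (194.8,190.0). A steady −4 N in x says the tube is just touching the cupboard's face (1.5 mm clearance). I'll back off about 2 mm and begin lowering.

```bash
python3 -m pendant '[[[0.14,-0.15,0,0,0,0],[0.14,-0.15,0.2,0,0,0],[0.14,-0.15,0.5,0,0,0],[0.14,-0.15,0.8,0,0,0],[0.14,-0.15,0.8,0,0,0]]]'
python3 -m pendant '[[[0,0,0.15,0,0,0],[0,0,0.3,0,0,0],[0,0,0.45,0,0,0],[0,0,0.6,0,0,0],[0,0,0.6,0,0,0]]]'
python3 -m pendant '[[[0,0,0.1,0,0,0],[0,0,0.2,0,0,0],[0,0,0.3,0,0,0],[0,0,0.3,0,0,0],[0,0,0.3,0,0,0]]]'
```

```text
time: 13.12
eef_pos: [0.4324, 0.2063, 0.1445]
ee_rot: [0.462, 3.105, 0.001]
ft_force: [0.1, -0.2, -2.1]
grip_width: 0.0132
grip_force: 69.6
time: 13.53
eef_pos: [0.4317, 0.206, 0.1383]
ee_rot: [0.463, 3.107, -0.0]
ft_force: [-0.6, 1.1, -2.8]
grip_width: 0.0132
grip_force: 69.6
time: 13.95
eef_pos: [0.4316, 0.2061, 0.1356]
ee_rot: [-0.463, -3.107, 0.0]
ft_force: [1.0, -0.2, -1.8]
grip_width: 0.0131
grip_force: 69.6
```

```bash
python3 -m pendant '[[[0,0,0.1,0,0,0],[0,0,0.2,0,0,0],[0,0,0.3,0,0,0],[0,0,0.3,0,0,0],[0,0,0.3,0,0,0]]]'
python3 -m pendant '[[[0,0,0.1,0,0,0],[0,0,0.2,0,0,0],[0,0,0.3,0,0,0],[0,0,0.3,0,0,0],[0,0,0.3,0,0,0]]]'
```

```text
time: 14.37
eef_pos: [0.4316, 0.2062, 0.1326]
ee_rot: [-0.463, -3.107, -0.0]
ft_force: [0.0, 0.9, -2.0]
grip_width: 0.0132
grip_force: 69.7
time: 14.78
eef_pos: [0.4316, 0.2063, 0.1295]
ee_rot: [0.463, 3.107, 0.001]
ft_force: [-0.1, 1.7, -4.1]
grip_width: 0.013
grip_force: 69.6
```

```bash
python3 -m pendant '[[[0,0,0.1,0,0,0],[0,0,0.2,0,0,0],[0,0,0.3,0,0,0],[0,0,0.3,0,0,0],[0,0,0.3,0,0,0]]]'
python3 -m pendant '[[[0,0,0.1,0,0,0],[0,0,0.2,0,0,0],[0,0,0.3,0,0,0],[0,0,0.3,0,0,0],[0,0,0.3,0,0,0]]]'
python3 ov.py b pics/x.png 0.5 .18 .5 .18 0 >/dev/null; python3 look.py c; python3 ov.py c pics/v7.png .509 .1806 .509 .1806 .005 | head -4
```

```text
time: 15.2
eef_pos: [0.4316, 0.2062, 0.1265]
ee_rot: [0.463, 3.107, 0.0]
ft_force: [0.3, 1.1, -2.9]
grip_width: 0.013
grip_force: 69.6
time: 15.62
eef_pos: [0.4316, 0.2062, 0.1235]
ee_rot: [0.463, 3.107, 0.0]
ft_force: [0.0, 1.4, -3.0]
grip_width: 0.013
grip_force: 69.6
15.6167 [0.4316 0.2062 0.1235] [0.463  3.1073 0.0002] [ 0.0436  1.3959 -2.9802] 0.012969577022383081
tool y angle 73.04873476299562
top lower_pin [196.2 201.3] 0.66 [0.5135 0.1758 0.0541]
top upper_pin [196.8 193.5] 0.65 [0.4419 0.1515 0.4191]
top lower_socket [198.7 199. ] 0.4 [0.499  0.1786 0.0891]
top upper_socket [191.9 200.4] 0.4 [0.5148 0.1715 0.1161]
top door [191.  198.3] 0.53 [0.5144 0.1759 0.1317]
top button_tip [204.7 133. ] 0.62 [0.4694 0.3607 0.1604]
top button_pivot [208.9 142.7] 0.78 [0.4652 0.3444 0.11  ]
side upper_pin [217.1 327.7] 0.44 [ 0.4745 -0.2628  0.0018]
side button_tip [192.7 155.2] 0.46 [0.4626 0.3579 0.1592]
side button_pivot [201.  159.6] 0.92 [0.4645 0.3471 0.1244]
pin up tip 196.46983553533244 192.44620734076878
pin lo foot 200.36601441193287 198.62248860467463
sock up top 196.34439848878856 192.24736265090573
sock lo top 199.51627086368316 197.27546237143383
```

View pics/v7.png

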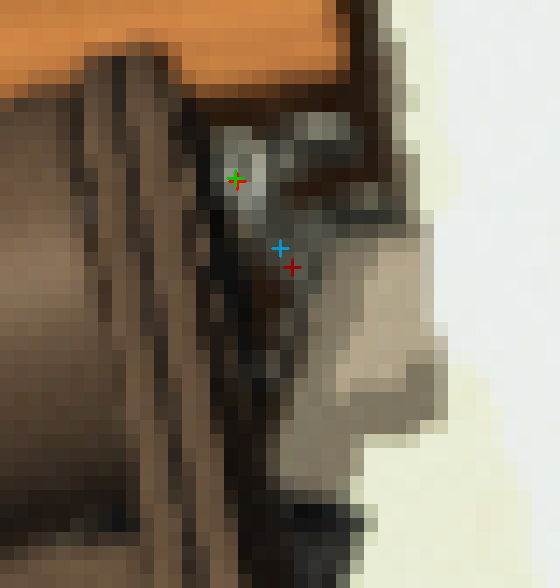

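The top view shows the upper tube's ring coming down right over its pin, around (238,175), with almost no side force. I'll carry on down to contact.

```bash
python3 -m pendant '[[[0,0,0.1,0,0,0],[0,0,0.2,0,0,0],[0,0,0.3,0,0,0],[0,0,0.3,0,0,0],[0,0,0.3,0,0,0]]]'
python3 -m pendant '[[[0,0,0.1,0,0,0],[0,0,0.2,0,0,0],[0,0,0.2,0,0,0],[0,0,0.2,0,0,0]]]'
```

```text
time: 16.93
eef_pos: [0.4316, 0.2061, 0.1206]
ee_rot: [-0.463, -3.107, 0.0]
ft_force: [-0.0, 2.3, -1.5]
grip_width: 0.013
grip_force: 69.8
time: 17.27
eef_pos: [0.4316, 0.2061, 0.1185]
ee_rot: [0.463, 3.107, -0.0]
ft_force: [-0.5, 2.5, -2.7]
grip_width: 0.0128
grip_force: 69.7
```

```bash
python3 -m pendant '[[[0,0,0.1,0,0,0],[0,0,0.2,0,0,0],[0,0,0.2,0,0,0]]]'
python3 -m pendant '[[[0,0,0.1,0,0,0],[0,0,0.2,0,0,0],[0,0,0.2,0,0,0]]]'
```

```text
time: 17.52
eef_pos: [0.4316, 0.2064, 0.118]
ee_rot: [-0.464, -3.106, -0.0]
ft_force: [-5.7, 1.1, 6.2]
grip_width: 0.0128
grip_force: 71.1
time: 17.77
eef_pos: [0.4316, 0.2067, 0.1179]
ee_rot: [-0.464, -3.106, -0.0]
ft_force: [-11.3, 1.6, 15.5]
grip_width: 0.0131
grip_force: 72.4
```

Vertical force rises at exactly the expected seat height, so the tubes stand on their knuckles. I'll relax the press, release and lift clear, then check.

```bash
python3 -m pendant '[[[0,0,-0.15,0,0,0],[0,0,-0.3,0,0,0],[0,0,-0.3,0,0,0]]]'
python3 -m pendant '[[[0,0,0,0,0,0],[0,0,0,0,0,0],[0,0,0,0,0,0],[0,0,0,0,0,0],[0,0,0,0,0,0]]]' 0.6 30
python3 -m pendant '[[[0,0,0,0,0,0],[0,0,0,0,0,0],[0,0,-1,0,0,0],[0,0,-3,0,0,0],[0,0,-5,0,0,0]]]'
python3 -m pendant '[[[0,0,-2,0,0,-6],[0,0,-2,0,0,-12],[0,0,-2,0,0,-18],[0,0,-2,0,0,-24.5],[0,0,-2,0,0,-24.5]]]' 0 30
cat > door.py <<'E'
import sys
from h import *
np.set_printoptions(precision=4,suppress=True)
s=ctrl.observe(); Rm=R.from_rotvec(s["ee_rot"]).as_matrix(); print(s["time"],s["eef_pos"],"ty",np.degrees(np.arctan2(Rm[1,1],Rm[0,1])),s["ft_force"])
pin=np.array([.5097,.1805]); a=np.radians(7.56); M=np.array([[np.cos(a),-np.sin(a)],[np.sin(a),np.cos(a)]])
cup=lambda p:(np.atleast_2d(p)[:,:2]-pin)@M+[-.060,-.079]
print("tcp in cup",cup(s["eef_pos"]))
for n in("top","side"):
    c=ctrl.read_camera(n); P=cloud(c); np.savez(f"{n}_{sys.argv[1]}.npz",**c)
    q=P[(P[...,2]>.153)&(P[...,2]<.169)&(c["z_map"]>0)]; C=cup(q); k=(C[:,0]<-.056)&(C[:,0]>-.25)&(C[:,1]>-.1)&(C[:,1]<.072); C=C[k]; 
    if len(C)>8: print(n,"door top",len(C),q[k][:,2].mean(),cv2.minAreaRect((C*1000).astype(np.float32)))
    q=P[(P[...,2]>.132)&(P[...,2]<.2)&(c["z_map"]>0)]; C=cup(q); k=(C[:,0]<-.072)&(C[:,0]>-.092)&(C[:,1]>.03)&(C[:,1]<.14)
    if k.sum()>2: print(n,"button",k.sum(),C[k].mean(0),C[k].min(0),C[k].max(0),"z",q[k][:,2].min(),q[k][:,2].max())
    for t in("button_tip","button_pivot"):
        for o in ctrl.place_of(t,n)[:1]: p=w(c,*o["pixel"]); print(n,t,round(o["confidence"],2),cup(p)[0],p[2])
    cv2.imwrite(f"pics/{n}_{sys.argv[1]}.png",c["img"])
E
python3 door.py d
```

```text
time: 18.02
eef_pos: [0.4317, 0.2063, 0.1181]
ee_rot: [0.463, 3.107, 0.001]
ft_force: [-3.5, 1.8, 3.1]
grip_width: 0.013
grip_force: 70.4
time: 18.43
eef_pos: [0.4317, 0.2059, 0.1175]
ee_rot: [0.463, 3.107, -0.001]
ft_force: [-0.2, -0.7, -0.6]
grip_width: 0.0511
grip_force: 0.0
time: 18.85
eef_pos: [0.431, 0.2059, 0.168]
ee_rot: [-0.463, -3.105, 0.001]
ft_force: [0.4, 0.3, -0.1]
grip_width: 0.0513
grip_force: 0.0
time: 19.27
eef_pos: [0.4319, 0.2062, 0.1887]
ee_rot: [-0.21, 3.133, 0.0]
ft_force: [0.8, 1.0, 0.1]
grip_width: 0.0003
grip_force: 0.0
19.2667 [0.4319 0.2062 0.1887] ty 97.66050821648741 [0.8344 1.0084 0.0831]
tcp in cup [[-0.1338 -0.0433]]
top button 42 [-0.0797  0.0959] [-0.087   0.0856] [-0.072   0.1046] z 0.13991143683266638 0.16799588069692106
top button_tip 0.51 [-0.0443  0.1452] 0.002022799703321976
top button_pivot 0.75 [-0.088   0.0881] 0.14684465000126612
side button 57 [-0.0814  0.0978] [-0.0906  0.0822] [-0.0722  0.1092] z 0.13230931723202066 0.1711556408678725
side button_tip 0.58 [-0.0728  0.1069] 0.1628791720860724
side button_pivot 0.58 [-0.0854  0.0949] 0.12177727476452826
```

```bash
python3 -m pendant '[[[1.2,-2,0,0,0,0],[2.3,-4.1,0,0,0,0],[2.3,-4.1,2,0,0,0],[2.3,-4.1,4.5,0,0,0],[2.3,-4.1,6.2,0,0,0]]]'
python3 -m pendant '[[[-0.3,1,0,0,0,0],[-0.5,2,0,0,0,0],[-0.9,3.1,0,0,0,0],[-1.25,4.1,0,0,0,0],[-1.6,5.1,0,0,0,0]]]'
python3 -m pendant '[[[-0.9,1.1,0,0,0,0],[-1.9,2.1,0,0,0,0],[-2.9,3.1,0,0,0,0],[-3.5,3.7,0,0,0,0],[-4.0,4.1,0,0,0,0]]]'
python3 door.py e
```

```text
time: 19.98
eef_pos: [0.4136, 0.162, 0.1244]
ee_rot: [0.204, -3.134, 0.0]
ft_force: [-1.2, -0.2, -1.5]
grip_width: -0.0002
grip_force: 0.0
time: 20.4
eef_pos: [0.4246, 0.217, 0.1272]
ee_rot: [-0.208, 3.132, 0.001]
ft_force: [0.1, -0.2, 0.2]
grip_width: 0.0001
grip_force: 0.1
time: 20.82
eef_pos: [0.4584, 0.2626, 0.1263]
ee_rot: [-0.209, 3.133, 0.001]
ft_force: [-0.1, -0.3, 0.5]
grip_width: 0.0001
grip_force: 0.0
20.8167 [0.4584 0.2626 0.1263] ty 97.62193618277941 [-0.0655 -0.3467  0.4575]
tcp in cup [[-0.1     0.0092]]
top door top 71 0.16003281307188164 ((-66.34614562988281, -43.819923400878906), (14.84811019897461, 43.1132926940918), 8.303617477416992)
side door top 33 0.15665059815277504 ((-79.77754974365234, 52.499534606933594), (34.26181411743164, 39.79460144042969), 85.94719696044922)
side button 107 [-0.0848  0.0722] [-0.0919  0.0334] [-0.0721  0.1085] z 0.1332607540036871 0.19405486422315676
side button_tip 0.49 [-0.0706  0.1077] 0.164169515843002
side button_pivot 0.78 [-0.0849  0.0934] 0.11968935545163917
```

The door is nearly shut, about 8° open and still ahead of the finger. Pushing gently home.

```bash
python3 -m pendant '[[[-0.5,0.4,0,0,0,0],[-1.0,0.8,0,0,0,0],[-1.4,1,0,0,0,0],[-1.7,1,0,0,0,0],[-2.0,1,0,0,0,0]]]'
python3 -m pendant '[[[-0.1,0,0,0,0,0],[-0.2,0,0,0,0,0],[-0.2,0,0,0,0,0]]]'
python3 -m pendant '[[[-0.1,0,0,0,0,0],[-0.2,0,0,0,0,0],[-0.2,0,0,0,0,0]]]'
python3 door.py f
```

```text
time: 21.53
eef_pos: [0.4765, 0.2738, 0.1256]
ee_rot: [0.207, -3.135, -0.0]
ft_force: [-0.4, -0.0, -0.2]
grip_width: 0.0001
grip_force: 0.1
time: 21.78
eef_pos: [0.4782, 0.2737, 0.1256]
ee_rot: [0.207, -3.135, 0.0]
ft_force: [-0.4, 0.1, -0.4]
grip_width: -0.0001
grip_force: 0.1
time: 22.03
eef_pos: [0.48, 0.274, 0.1255]
ee_rot: [0.206, -3.134, 0.0]
ft_force: [-0.7, -0.4, -0.2]
grip_width: 0.0002
grip_force: 0.2
22.0333 [0.48   0.274  0.1255] ty 97.53846120556038 [-0.7064 -0.4352 -0.2414]
tcp in cup [[-0.0772  0.0176]]
top door top 42 0.16023399115999087 ((-61.772579193115234, -50.35771179199219), (11.09995174407959, 29.318359375), 0.031221022829413414)
top button_pivot 0.4 [-0.0648 -0.074 ] 0.08613595680277641
side door top 29 0.15734386475609227 ((-65.38502502441406, 53.042640686035156), (18.159765243530273, 32.05647659301758), 0.30983269214630127)
side button 92 [-0.0813  0.0814] [-0.0918  0.0386] [-0.072   0.1093] z 0.13239205396077103 0.19855495166332116
side button_tip 0.65 [0.2394 0.1207] 0.007633317569600506
side button_pivot 0.77 [-0.0832  0.0948] 0.13058671514002118
```

Door now lies along the front plane (angle ≈ 0). A few more mm until the bumpers push back.

```bash
python3 -m pendant '[[[-0.1,0,0,0,0,0],[-0.2,0,0,0,0,0],[-0.2,0,0,0,0,0]]]'
python3 -m pendant '[[[-0.1,0,0,0,0,0],[-0.2,0,0,0,0,0],[-0.2,0,0,0,0,0]]]'
```

```text
time: 22.58
eef_pos: [0.4801, 0.2741, 0.1255]
ee_rot: [0.207, -3.129, 0.002]
ft_force: [-7.0, -1.6, 4.0]
grip_width: -0.0001
grip_force: 3.5
time: 22.83
eef_pos: [0.48, 0.2741, 0.1255]
ee_rot: [0.207, -3.123, 0.003]
ft_force: [-12.3, -2.6, 8.3]
grip_width: -0.0001
grip_force: 6.5
```

Shut: −12 N back from the bumpers, with the TCP just where the geometry puts it. I'll back off, rise and go round to the left of the button.

```bash
python3 -m pendant '[[[1.2,0,0,0,0,0],[3,0,0,0,0,0],[3,0,-3,0,0,0],[3,0,-6,0,0,0],[3,2.5,-6,0,0,0]]]'
python3 -m pendant '[[[0,3,0,0,0,0],[0,6,0,0,0,0],[0,9,0,0,0,0],[0,9.7,0,0,0,0],[0,9.7,0,0,0,0]]]'
python3 door.py g
python3 - <<'E'
import cv2,numpy as np
a=[cv2.resize(cv2.imread(f"pics/{n}_g.png")[150:260,100:220],None,fx=3.3,fy=3.3,interpolation=2) for n in("top","side")]
cv2.imwrite("pics/v8.png",np.hstack(a))
E
```

```text
time: 23.25
eef_pos: [0.4551, 0.2949, 0.1925]
ee_rot: [-0.201, 3.123, 0.003]
ft_force: [1.3, 0.4, 1.9]
grip_width: -0.0
grip_force: 0.0
time: 23.67
eef_pos: [0.4381, 0.3933, 0.1857]
ee_rot: [-0.211, 3.134, 0.001]
ft_force: [-0.9, -0.6, -0.5]
grip_width: 0.0
grip_force: 0.0
23.6667 [0.4381 0.3933 0.1857] ty 97.709866984578 [-0.9057 -0.5654 -0.4873]
tcp in cup [[-0.103   0.1413]]
top door top 210 0.15860917443496242 ((-62.251548767089844, 2.8882369995117188), (13.79212760925293, 137.43577575683594), 0.9913200736045837)
top button 54 [-0.0792  0.0934] [-0.087   0.0784] [-0.072   0.1048] z 0.13217839431080325 0.17067250845852788
top button_tip 0.63 [-0.0535  0.1409] 0.004153605499400914
top button_pivot 0.57 [-0.0823  0.0862] 0.12557915315512136
side door top 24 0.15683570001089878 ((-63.970279693603516, 54.104331970214844), (15.720865249633789, 30.999448776245117), 0.7118360996246338)
side button 63 [-0.0807  0.0952] [-0.09    0.0576] [-0.0724  0.1089] z 0.13270121785537048 0.17382375129673466
side button_tip 0.56 [-0.0647  0.11  ] 0.1626306404849691
side button_pivot 0.88 [-0.0804  0.0911] 0.1260785386453861
```

View pics/v8.png

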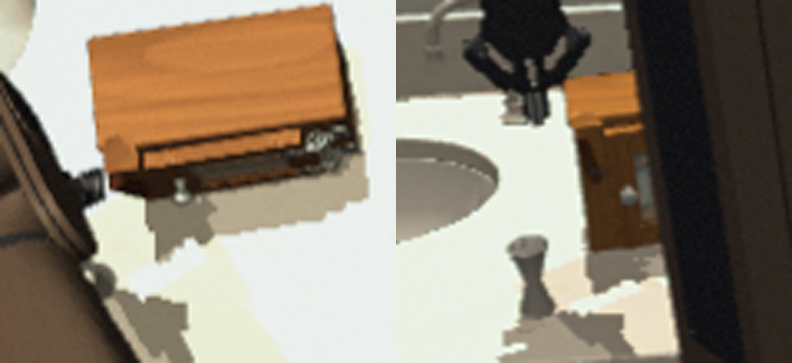

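The pictures show the door hung and shut across the front, knob at (180,190) in the top view. The button is a dark bar leaning left at (592,160) in the side view, with the closed fingers left of it. Now turning it.

```bash
python3 -m pendant '[[[0,0,3,0,0,0],[0,0,5.1,0,0,0],[-1.2,0,5.1,0,0,0],[-2,0,5.1,0,0,0],[-2,0,5.1,0,0,0]]]'
python3 -m pendant '[[[0,-1,0,0,0,0],[0,-2,0,0,0,0],[0,-3,0,0,0,0],[0,-3.8,0,0,0,0],[0,-4.2,0,0,0,0]]]'
python3 -m pendant '[[[0,-0.5,0,0,0,0],[0,-0.9,0,0,0,0],[0,-1.3,0.05,0,0,0],[0,-1.7,0.1,0,0,0],[0,-2.1,0.15,0,0,0]]]'
python3 door.py h
```

```text
time: 24.38
eef_pos: [0.4612, 0.3944, 0.1364]
ee_rot: [-0.204, 3.131, 0.002]
ft_force: [0.3, 0.2, 0.2]
grip_width: 0.0
grip_force: 0.0
time: 24.8
eef_pos: [0.4648, 0.3519, 0.1361]
ee_rot: [-0.205, 3.131, 0.002]
ft_force: [1.5, 3.0, 1.6]
grip_width: -0.0002
grip_force: 1.4
time: 25.22
eef_pos: [0.4659, 0.3314, 0.1327]
ee_rot: [0.207, -3.133, 0.001]
ft_force: [-0.2, 3.2, 0.5]
grip_width: 0.0004
grip_force: 1.3
25.2167 [0.4659 0.3314 0.1327] ty 97.56402774832083 [-0.2449  3.2394  0.5279]
tcp in cup [[-0.0836  0.0764]]
top door top 137 0.1591847349554401 ((-62.769493103027344, -6.942344665527344), (13.578620910644531, 115.7848892211914), 0.2816271483898163)
side door top 23 0.15755560993075104 ((-77.12507629394531, 56.98954391479492), (18.79906463623047, 43.17429733276367), 73.64559936523438)
side button 115 [-0.0826  0.081 ] [-0.092   0.0496] [-0.072   0.1079] z 0.13211064911966808 0.19932852555360114
side button_tip 0.43 [-0.083   0.0656] 0.14411438634217566
side button_pivot 0.75 [-0.0824  0.102 ] 0.11593199466393422
```

The button is turning with about 3 N. Carrying on over and down.

```bash
python3 -m pendant '[[[0,-0.2,0.35,0,0,0],[0,-0.4,0.7,0,0,0],[0,-0.55,1.1,0,0,0],[0,-0.7,1.4,0,0,0],[0,-0.7,1.5,0,0,0]]]'
python3 -m pendant '[[[0,0,0.1,0,0,0],[0,0,0.1,0,0,0],[0,0,0.1,0,0,0]]]'
python3 door.py i
python3 - <<'E'
import cv2,numpy as np
a=[cv2.resize(cv2.imread(f"pics/{n}_i.png")[150:260,100:220],None,fx=3.3,fy=3.3,interpolation=2) for n in("top","side")]
cv2.imwrite("pics/v9.png",np.hstack(a))
E
```

```text
time: 25.93
eef_pos: [0.4678, 0.3242, 0.1178]
ee_rot: [-0.207, 3.134, -0.001]
ft_force: [-0.3, -3.1, 5.0]
grip_width: 0.0002
grip_force: 2.6
time: 26.18
eef_pos: [0.4678, 0.3242, 0.1176]
ee_rot: [-0.207, 3.134, -0.002]
ft_force: [-0.6, -3.1, 6.1]
grip_width: -0.0001
grip_force: 2.8
26.1833 [0.4678 0.3242 0.1176] ty 97.5568946392991 [-0.5986 -3.1438  6.128 ]
tcp in cup [[-0.0826  0.069 ]]
top door top 135 0.15945176946633224 ((-62.6712760925293, -12.176273345947266), (105.86155700683594, 12.691695213317871), 89.65977478027344)
top button_tip 0.5 [ 0.0418 -0.2887] 0.09982656629651854
top button_pivot 0.26 [-0.0434 -0.0237] 0.17135037872747172
side door top 26 0.16002655973634367 ((-80.23048400878906, 64.8114013671875), (21.8469295501709, 40.723365783691406), 58.656890869140625)
side button 95 [-0.0836  0.0826] [-0.0919  0.0458] [-0.0721  0.1165] z 0.13218571621906527 0.199752999321809
side button_tip 0.5 [-0.067   0.0521] 0.12295451384775924
side button_pivot 0.72 [-0.0841  0.0915] 0.12417647052679204
```

View pics/v9.png

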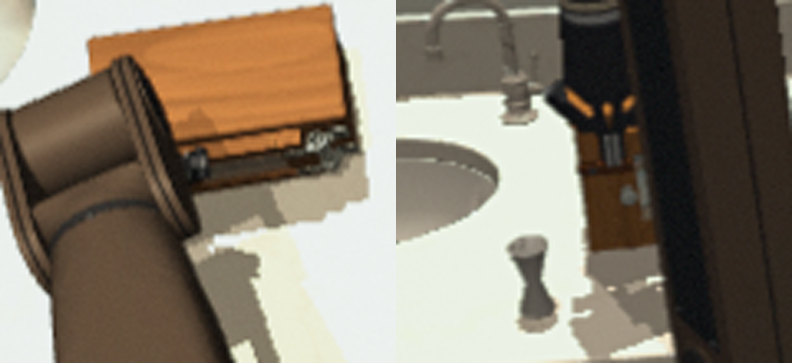

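The side view shows the button lying level at (605,168) under the fingers. 6 N back in z suggests it is at its peg. Retreating up and away, then a last check.

```bash
python3 -m pendant '[[[0.2,0,-0.5,0,0,0],[0.5,0,-2.5,0,0,0],[1,0,-5,0,0,0],[1.5,0,-8,0,0,0],[2,1,-11,0,0,0]]]'
python3 -m pendant '[[[0,4,0,0,0,0],[0,8,0,0,0,0],[0,12,0,0,0,0],[0,16,0,0,0,0],[0,16,0,0,0,0]]]'
python3 -m pendant '[[[0,0,0,0,0,0],[0,0,0,0,0,0],[0,0,0,0,0,0]]]'
python3 door.py j
python3 - <<'E'
from h import *
from h import ctrl
a=[cv2.resize(cv2.imread(f"pics/{n}_j.png")[150:260,100:220],None,fx=3.3,fy=3.3,interpolation=2) for n in("top","side")]
cv2.imwrite("pics/v10.png",np.hstack(a))
for t in("olive_jar","jigger","shot_glass"):
    for n in("top","side"): print(t,n,[np.round(o["pixel"],1) for o in ctrl.place_of(t,n)[:2]])
E
```

```text
time: 26.9
eef_pos: [0.4449, 0.3311, 0.2266]
ee_rot: [0.205, -3.131, 0.002]
ft_force: [0.3, -0.7, 0.6]
grip_width: -0.0002
grip_force: 0.0
time: 27.32
eef_pos: [0.4225, 0.4962, 0.2255]
ee_rot: [0.214, -3.132, -0.004]
ft_force: [-0.6, -1.4, -0.5]
grip_width: -0.0003
grip_force: 0.0
time: 27.57
eef_pos: [0.4251, 0.4898, 0.2266]
ee_rot: [0.205, -3.134, 0.001]
ft_force: [-0.0, -0.9, 0.4]
grip_width: -0.0
grip_force: 0.0
27.5667 [0.4251 0.4898 0.2266] ty 97.49784065978044 [-0.0114 -0.8712  0.375 ]
tcp in cup [[-0.1032  0.2387]]
top door top 198 0.15820419246295675 ((-62.93579864501953, 2.7371749877929688), (135.61880493164062, 13.809356689453125), 89.99685668945312)
top button 38 [-0.0777  0.0851] [-0.0852  0.0588] [-0.072   0.1037] z 0.13200196574001066 0.1723108926397945
top button_tip 0.58 [-0.0834  0.0606] 0.10002795229999939
side door top 17 0.15687240808364109 ((-65.26533508300781, 60.199302673339844), (17.402618408203125, 17.348791122436523), 85.45496368408203)
side button 40 [-0.0749  0.0897] [-0.0841  0.0611] [-0.0722  0.1084] z 0.1320631581568461 0.17361223615837795
side button_tip 0.41 [-0.0672  0.0506] 0.10694080729844258
side button_pivot 0.96 [-0.0832  0.0963] 0.12398807040724513
olive_jar top [array([154. , 257.9])]
olive_jar side [array([194.4, 254.9])]
jigger top [array([236.6, 128.7])]
jigger side [array([244.7, 140.7])]
shot_glass top [array([183.8, 386.8])]
shot_glass side [array([203.9, 361.9]), array([215.6, 329.3])]
```

View pics/v10.png

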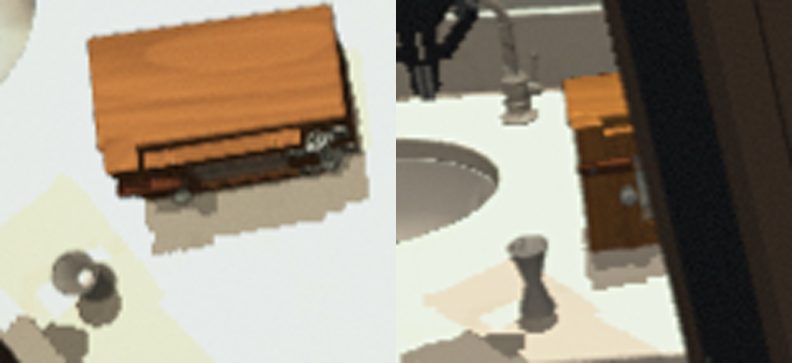

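The last pictures show the door shut at 0° with the button level across its edge, at (150,187) in the top view and (605,168) in the side view. The jar, jigger and shot glass still stand where they were, and the arm is clear. Handing in.

```bash
python3 -c "
from rig import ctrl
print(ctrl.close_job())"
```

```text
the job is handed in; nothing more can be done
None
```

The door hangs on both pins and is shut with the button turned level across its edge, and the jar, jigger and shot glass stand where they were; the job is handed in, but no verdict came back.

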